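Index the dial fixture and press home a pen-cap finial

ROBOT

A 6-joint arm with a two-finger parallel gripper is mounted at the origin on the work surface. World frame = base frame: x ahead of the robot, y to its left, z up, the work surface at z = 0. Lengths are in m, angles in rad, forces in N, time in s.
With the tool pointing down it reaches from about 0.375 to 0.925 m from the base axis. Payload 5.7 kg.
Tool frame: the origin (TCP) lies between the finger pads; the fingertips stand 19 mm ahead of it and the grasp point (between the pads) is the TCP (arm.tip_reach is the distance from the TCP to the fingertips, in m); x points along the fingers, y is the direction in which the jaws open and shut, and the axes are right-handed (so a half turn about x gives the same grasp; the last joint's range is limited). The gripper opens to 85 mm and grips with 20 to 120 N. Pads are 22 mm wide; open, the fingers measure 114 mm over their backs; the gripper's body (76 mm by 85 mm) begins 54 mm behind the grasp point. The pads swing forward as they close: fully open they stand 13 mm farther back than shut.
Start: joints at [1.083, 0.359, 1.51, -0, 1.272, -0.115], TCP at [0.219, 0.559, 0.25] pointing down, gripper open.
Joint ranges: [-2.97, 2.97], [-1.01, 2.36], [0.21, 2.38], [-0.96, 4.11], [0.2, 2.71], [-2.98, 2.98]. Speed limits (rad/s): [2.39, 2.39, 3.14, 3.14, 3.14, 3.14].

INTERFACE

Orientations are given as a rotation vector (axis times angle).
In Python, from cell import arm gives the robot as it stands.
- The arm moves only by the tool servo_tool, never from a script. Its argument "commands" is one flat list of numbers, 7 for each row, row after row: the finger opening in cm, from 0 to 8.54, then the shift along the tool's x, y, z in cm, then the turn, a rotation vector about the tool's x, y, z in rad. A call has 1 to 12 rows; each row is the pose to reach, as a shift and turn from the pose commanded when the call began, along the tool's axes at that moment; what a row does not reach only later rows make up. A row lasts 1/10 s, in which the tool goes at most 50 mm and 8.59 degrees, less where a joint would pass 70% of its speed; a pose out of reach is approached as far as the arm can. A call with a gripper value outside its range is refused whole. The fingers move at their own pace and stop on an object; "squeeze" is the grip in N (left out, the last holds). Time passes only in rows, so rows that repeat a pose let the fingers close. It gives the time, the measured TCP pose, the force and the opening at its end, in the units of the state.
- arm.get_state(): the state, without advancing time (a new reading comes with each control period).
- arm.read_camera(name): name is "scene" or "top" or "wrist"; returns the picture (384x512x3 uint8, red, green, blue); there is no depth.
- arm.get_calibration(name): a dict with "K" (3x3 intrinsics, pixels), "R" (3x3) and "t" (3): a world point X has camera coordinates R X + t; the wrist camera has in their place "mount" (4x4, takes a point from camera to tool coordinates, whose origin is the TCP and whose axes are the tool frame's). Camera axes: x right, y down, z forward; pixel columns grow to the right and rows downward; lengths in m; the calibration is good to about 2 mm. The wrist camera is an equidistant fisheye: a pixel r from the principal point sees the ray r / f radians off the axis. A picture is of the moment at which its call begins: read the wrist's pose just before it. get_calibration takes no time and is no camera call.
- arm.job_done(): hands the job in, once; it reports no verdict.
The state is a dict: "clock": time; "joints": joint angles; "dq": joint speeds; "joint_torque": joint torques, N m; "eef_pos": TCP position; "tcp_rot": TCP orientation; "wrist_force": force on the tool from outside, world axes, zero at the start; "ft_torque": the same for the moment, N m; "gripper_width": finger opening in m.
Only numpy, scipy, OpenCV 4.12 (cv2) and the standard library are available. Lean on these libraries where they do the work, as an engineer would, in place of code of your own. Each camera call takes 0.05 s, during which the arm holds its last target.

TASK

On the green hand press, turn the dial by its black hexagonal hub until the green pen cap, whose brass finial still stands proud, clicks into its detent centred under the ram; then pull the red-handled lever until the finial is pressed fully home in the cap. Ease the lever gently all the way back up to its rest, never letting it spring back, keep the gripper off the cap and finial, and leave the other things on the bench where they are.

Things in the scene. Friction and masses are not known exactly. Their poses are not given: they have to be found in the camera images.
- press: Green hand press with a dial fixture, fixed to the bench; base 420 x 200 x 18 mm. Origin on the bench, straight below the dial's axis; x from there towards the ram and column (operator's side is -x), z up. Head and column, 70 mm wide, reach from x = 90 to 260 mm, 145 to 250 mm high; the ram stands out on top, to 298 mm. At x = -145 to -225 mm, under 50 mm high, the detent housing.
- dial: Aluminium dial, 272 mm across, upper face 42 mm above the bench; turns without limit either way about its vertical axis, light friction (0.12 N m), stays where it is left. Origin on its axis; its x axis points to the green cap's station. White nests (28 mm) at 118 mm radius every 90 degrees: green cap at 0, a finished wine-red cap at +90 (counter-clockwise from above), two empty.
- detent_ball (a point): Sprung steel ball (16 mm) at the dial's rim on the press's -x side, 36 mm above the bench. Four pairs of rim pins make a detent per station: the ball climbs a pin (up to about 0.7 N m), then snaps in between the two and pulls the dial true once it is let go within 3 degrees of the detent; a gripper still holding the hub prevents that. The dial starts over 100 degrees away from the right station.
- hub_grip (a point): Centre of the black hexagonal hub on the dial's axis, 85 mm above the bench. Hexagon 44 mm across flats, from 64 to 100 mm above the bench, over a 48 mm round steel collar; one pair of flats faces along the dial's +x and -x, the others every 60 degrees. A wrist cannot turn it far enough in one grasp.
- finial_top (a point): Top of the domed brass finial (12 mm across) on the green cap, on the cap's axis. Proud at the start (103 to 106 mm above the bench); fully home its top is 98 mm above the bench, where it stops firmly. A press fit of about 40 N: a job for the press.
- cap: Green pen cap, 15 mm across, standing 50 mm above the dial's face in its nest (top 92 mm above the bench), fixed in the nest. Origin at the foot, on its axis. The wine-red cap is alike, its finial already home.
- finial: The brass finial; origin on its axis, 6 mm below its top.
- ram: Ram: 20 mm square steel bar with a 14 mm white pad at its foot, on the press's x axis 118 mm from the dial's axis; moves straight down 20 mm per radian of the lever.
- ram_tip (a point): Centre of the underside of the ram's pad; 120 mm above the bench with the lever at rest.
- lever (a joint): Press lever, 0 at rest (up, against its stop), growing as it is pulled to the operator's side (press -x) and down. Its spring gives 4.6 N at the handle at rest, 9 N at the end. It meets the finial at about 0.7 to 0.85 rad, then takes some 6 N more, and stops firmly when the finial is home, at about 1.1 rad (1.3 rad if nothing is under the ram). Let go, it flies back.
- lever_grip (a point): Centre of the red handle, a freely revolving cylinder 22 mm across and 70 mm long standing out sideways from the lever's end, its axis level along press y (like the lever's own axis); 130 mm from the lever's axis. At rest it is 323 mm above the bench, the lever leaning 10 degrees back from upright (towards press +x). The lever's 14 mm bar swings in the plane press y = -62 mm, beside the handle.
- lever_pivot (a point): Point on the lever's level axis in the plane in which the handle's centre swings: press x = 148 mm, y = -115 mm, 195 mm above the bench. The axis runs along press y; y points left for one looking along press x.
- parts_bin: Bystander: blue plastic bin 130 x 100 x 50 mm, loose; origin under its centre.
- glue_bottle: Bystander: amber bottle 52 mm across, 100 mm high, loose; origin under its centre.
- steel_dish: Bystander: round steel dish 90 mm across, 35 mm high, loose; origin under its centre.
- mallet: Bystander: small steel hammer with a wooden handle, 260 mm long, lying on the bench with its head towards +x, loose; origin under its middle.

How it is judged:
By the outcome, as a careful person would: the job done as asked, in the order asked, and still so for the second after the job is handed in, with the robot touching nothing.
It also fails if it takes over 72 s, if anything falls off the work surface, if the arm or the gripper's body presses on something with over 40 N, if the wrist force passes 120 N, or if a joint passes its speed limit or range.

## Working session

There is one attempt and no reset: what is moved stays moved. The work goes in short steps, Python scripts to look and compute and a tool call to move; the robot and the scene stay as the last step left them, time stands still between calls to the robot, and variables do not carry over. Pictures are saved under pics/ and viewed, and the job is handed in when it is done.

Besides the shell and the picture viewer there is one more tool, called after "Request:" as name(argument=value, ...), one argument or row to a line, values as JSON. servo_tool: Moves the arm, as the interface text tells. Its arguments: {"type":"object","properties":{"commands":{"type":"array"},"squeeze":{"type":"number"}},"required":["commands"]}

```bash
mkdir -p pics; ls; python3 - <<'E'
from cell import arm
import cv2,numpy as np
np.set_printoptions(precision=4,suppress=True)
s=arm.get_state();print(s)
for n in ["scene","top","wrist"]:
    im=arm.read_camera(n);cv2.imwrite(f"pics/{n}0.png",im[:,:,::-1])
    print(n,arm.get_calibration(n))
E
```

```text
pics
{'clock': 0.0, 'joints': array([ 1.0829,  0.3595,  1.5115, -0.    ,  1.2725, -0.1151]), 'dq': array([ 0.0012, -0.0015, -0.0025,  0.0001,  0.0004, -0.0008]), 'joint_torque': array([  0.0019, -52.7628, -27.8619,  -0.0001,   0.0133,   0.0001]), 'eef_pos': array([0.2182, 0.5582, 0.2494]), 'tcp_rot': array([ 0.2911,  1.5515, -0.2939]), 'wrist_force': array([-0.2391, -0.1268,  0.6603]), 'ft_torque': array([-0.0034,  0.0336,  0.056 ]), 'gripper_width': 0.08517424411027971}
scene {'K': array([[435.9901,   0.    , 246.6962],
       [  0.    , 435.9901, 190.5553],
       [  0.    ,   0.    ,   1.    ]]), 'R': array([[-0.1265,  0.9918,  0.0186],
       [ 0.5519,  0.086 , -0.8294],
       [-0.8242, -0.0947, -0.5583]]), 't': array([ 0.0657, -0.1389,  1.8976])}
top {'K': array([[389.8431,   0.    , 259.2428],
       [  0.    , 389.8431, 188.3577],
       [  0.    ,   0.    ,   1.    ]]), 'R': array([[ 0.0266, -0.9996, -0.0037],
       [-0.998 , -0.0264, -0.0582],
       [ 0.0581,  0.0053, -0.9983]]), 't': array([-0.0187,  0.5284,  1.4349])}
wrist {'K': array([[297.3186,   0.    , 255.5966],
       [  0.    , 297.3186, 192.4958],
       [  0.    ,   0.    ,   1.    ]]), 'mount': array([[ 0.0014, -0.298 ,  0.9546, -0.1241],
       [ 1.    , -0.0007, -0.0017, -0.0009],
       [ 0.0011,  0.9546,  0.298 , -0.076 ],
       [ 0.    ,  0.    ,  0.    ,  1.    ]])}
```

View pics/scene0.png

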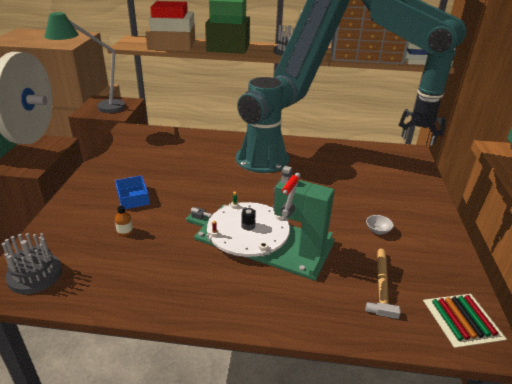

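View pics/top0.png

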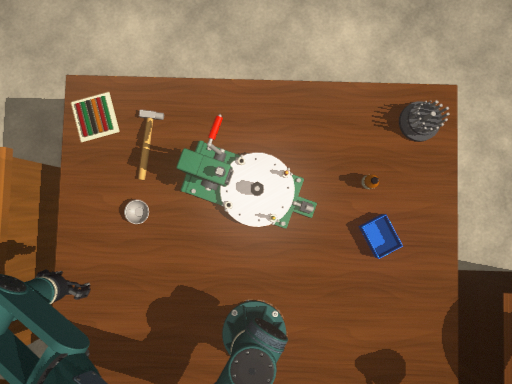

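View pics/wrist0.png

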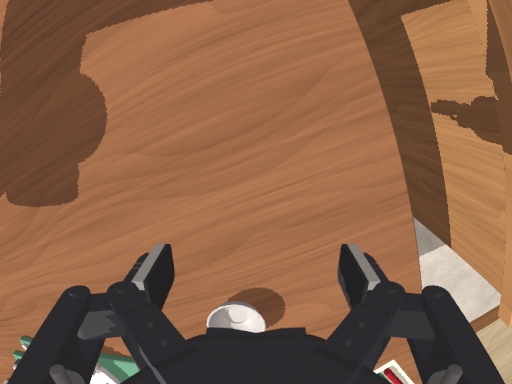

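```bash
cat > h.py <<'E'
import numpy as np,cv2
np.set_printoptions(precision=4,suppress=True)
from cell import arm
def ray(n,u,v):
    c=arm.get_calibration(n);K,R,t=c["K"],c["R"],c["t"]
    d=R.T@(np.linalg.inv(K)@[u,v,1.]);return -R.T@t,d
def onz(n,u,v,z):
    o,d=ray(n,u,v);return o+d*(z-o[2])/d[2]
def proj(n,X):
    c=arm.get_calibration(n);p=c["K"]@(c["R"]@np.asarray(X,float)+c["t"]);return p[:2]/p[2]
def blobs(m,amin=3):
    k,l,st,ce=cv2.connectedComponentsWithStats(m.astype(np.uint8))
    return [(st[i,4],ce[i],st[i,:4]) for i in range(1,k) if st[i,4]>=amin]
E
python3 - <<'E'
from h import *
t=cv2.imread("pics/top0.png");s=cv2.imread("pics/scene0.png")
cv2.imwrite("pics/topz.png",cv2.resize(t[105:245,170:330],None,fx=5,fy=4.2857*1.1667,interpolation=cv2.INTER_CUBIC)[:600])
cv2.imwrite("pics/scz.png",cv2.resize(s[160:280,180:340],None,fx=5,fy=5,interpolation=cv2.INTER_CUBIC))
hs=cv2.cvtColor(t,cv2.COLOR_BGR2HSV)
H,S,V=[hs[...,i].astype(int) for i in range(3)]
w=(S<40)&(V>150);w[:,:215]=0;w[:, 320:]=0
print("white",[b for b in blobs(w,100)])
red=((H<6)|(H>174))&(S>170)&(V>120);print("red",blobs(red,4))
hs2=cv2.cvtColor(s,cv2.COLOR_BGR2HSV);H2,S2,V2=[hs2[...,i].astype(int) for i in range(3)]
print("redS",blobs(((H2<6)|(H2>174))&(S2>170)&(V2>120),4))
E
```

```text
white [(np.int32(3884), array([258.1473, 189.9799]), array([220, 153,  75,  74], dtype=int32))]
red [(np.int32(104), array([101.5481, 113.5673]), array([96, 98, 12, 32], dtype=int32)), (np.int32(108), array([ 80.9722, 118.9815]), array([ 76, 103,  11,  33], dtype=int32)), (np.int32(166), array([215.2349, 127.1446]), array([209, 116,  14,  24], dtype=int32))]
redS [(np.int32(349), array([166.6734,  11.7708]), array([151,   6,  32,  12], dtype=int32)), (np.int32(131), array([290.3817, 183.0992]), array([282, 175,  16,  19], dtype=int32)), (np.int32(170), array([480.1176, 313.7765]), array([465, 296,  31,  37], dtype=int32)), (np.int32(170), array([453.3235, 317.5353]), array([440, 299,  28,  38], dtype=int32))]
```

View pics/topz.png

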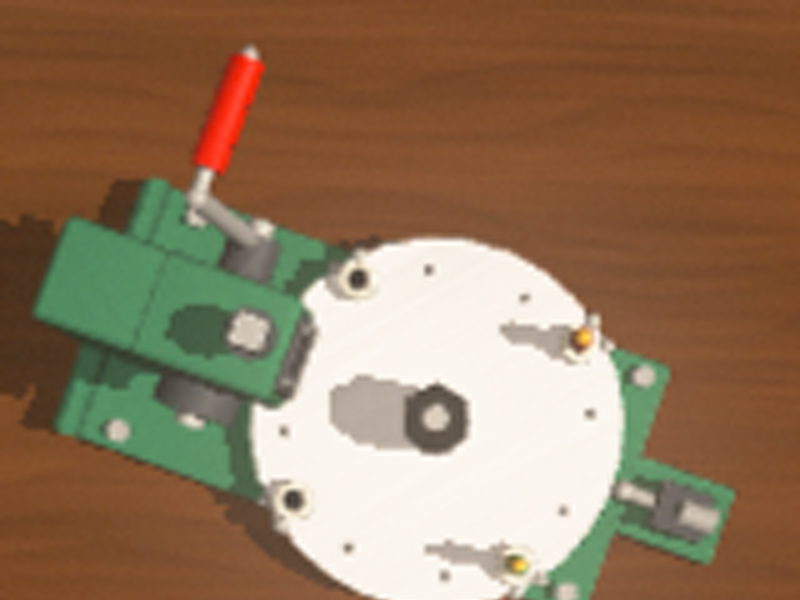

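View pics/scz.png

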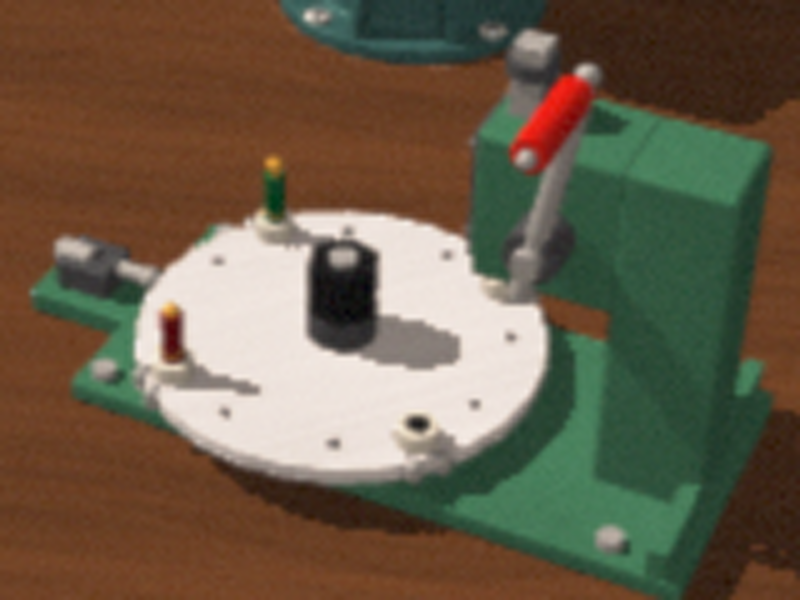

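```bash
python3 - <<'E'
from h import *
t=cv2.imread("pics/top0.png")
hs=cv2.cvtColor(t,cv2.COLOR_BGR2HSV)
H,S,V=[hs[...,i].astype(int) for i in range(3)]
w=((S<60)&(V>100)).astype(np.uint8);w[:,:216]=0;w[:,304:]=0;w[:145]=0;w[235:]=0
cs=max(cv2.findContours(w,0,1)[0],key=cv2.contourArea)
p=cv2.convexHull(cs)[:,0,:].astype(float)
q=np.array([onz("top",u,v,0.042)[:2] for u,v in p])
# robust circle radius .136
c=q.mean(0)
from scipy.optimize import least_squares
r=least_squares(lambda c:np.hypot(*(q-c[:2]).T)-0.136,c,loss='soft_l1',f_scale=.002)
c=r.x;print("dial",c,np.abs(r.fun).max(),np.median(np.abs(r.fun)))
print("hubtop",onz("top",257.4,188.2,.10), onz("top",257.4,188.2,.105))
f=lambda z,x,y:onz("top",170+x/5,105+y/5,z)[:2]
for n,x,y,z in [("green",516,565,.1045),("red",583,340,.098),("n1",357,278,.046),("n2",292,500,.046)]:
    d=f(z,x,y)-c;print(n,np.hypot(*d),np.degrees(np.arctan2(d[1],d[0])))
for n,x,y,z in [("ram",250,332,.298),("ball",628,490,.036),("housing",700,510,.045)]:
    d=f(z,x,y)-c;print(n,f(z,x,y),np.hypot(*d),np.degrees(np.arctan2(d[1],d[0])))
for n,x,y in [("s1",118,430),("s2",645,376),("s3",567,592)]:
    print(n,f(.02,x,y))
for e in [(242,55),(262,62),(197,165),(222,175)]:print("handle",f(.323,*e))
# scene handle ends / caps
g=lambda x,y:(180+x/5,160+y/5)
print("redc",onz("top",215.2349,127.1446,.328), onz("scene",290.38,183.1,.323))
print("green sc",onz("scene",*g(273,160),.105)[:2],"dialc sc hub",onz("scene",*g(343,255),.105)[:2])
E
```

```text
dial [0.5248 0.0049] 0.049685626270709604 0.0012479220540046188
hubtop [0.5241 0.0013 0.1   ] [0.5238 0.0013 0.105 ]
green 0.12007177156836826 -149.29160354645336
red 0.11858080242049272 -62.035536562744284
n1 0.11739205753751066 29.700436590053233
n2 0.11792465867634705 121.41508678663436
ram [0.5601 0.113 ] 0.11364540546838045 71.93368473982913
ball [ 0.4773 -0.1392] 0.15171682989226337 -108.24359828963186
housing [ 0.464  -0.1909] 0.20509348363622873 -107.25461194793242
s1 [0.5122 0.2384]
s2 [ 0.5626 -0.1514]
s3 [ 0.4013 -0.0972]
handle [0.7222 0.1204]
handle [0.7183 0.1084]
handle [0.6558 0.1448]
handle [0.6502 0.1298]
redc [0.6876 0.128  0.328 ] [0.6813 0.1301 0.323 ]
green sc [ 0.427  -0.0555] dialc sc hub [0.5278 0.0053]
```

```bash
python3 - <<'E'
from h import *
from scipy.spatial.transform import Rotation as R
s=arm.get_state();M=R.from_rotvec(s["tcp_rot"]).as_matrix();print(M)
print("cam az",np.degrees(np.arctan2(-M[1,2],-M[0,2])), "j1",np.degrees(s["joints"][0]),"j6",np.degrees(s["joints"][5]))
# refined
t=lambda x,y,z:onz("top",170+x/5,105+y/5,z)[:2]
G,Rr,A,B=t(516,565,.1045),t(583,340,.098),t(357,278,.046),t(292,500,.046)
c=(G+Rr+A+B)/4;print("c",c)
for p in(G,Rr,A,B):
    d=p-c;print(np.hypot(*d),np.degrees(np.arctan2(d[1],d[0])))
d=t(250,332,.298)-c;print("ram",np.hypot(*d),np.degrees(np.arctan2(d[1],d[0])))
E
```

```text
[[-0.0007  0.3642  0.9313]
 [-0.0013  0.9313 -0.3642]
 [-1.     -0.0014 -0.0002]]
cam az 158.6389799852449 j1 62.04370101927657 j6 -6.59533599945246
c [0.5231 0.0031]
0.11761629055323464 -149.60754519797032
0.11784027315850926 -60.85715676974878
0.119839533604997 30.03113603870028
0.11856848876644653 120.22380113835543
ram 0.11592651428826636 71.37439318838139
```

```bash
cat >> h.py <<'E'
from scipy.spatial.transform import Rotation as Rot
C=np.array([0.5231,0.0031]);YAW=np.radians(72)
def pw(x,y,z): # press->world
    c,s=np.cos(YAW),np.sin(YAW);return np.array([C[0]+c*x-s*y,C[1]+s*x+c*y,z])
def down(az): # tool pointing down, camera azimuth az deg
    a=np.radians(az-90);y=np.array([np.cos(a),np.sin(a),0]);x=np.array([0,0,-1.]);return np.column_stack([x,y,np.cross(x,y)])
def delta(pos,M=None):
    s=arm.get_state();T=Rot.from_rotvec(s["tcp_rot"]).as_matrix()
    d=T.T@(np.asarray(pos)-s["eef_pos"])*100
    r=np.zeros(3) if M is None else Rot.from_matrix(T.T@M).as_rotvec()
    print("clk",round(s["clock"],2),"shift cm",d,"turn",r,"F",s["wrist_force"],"w",round(s["gripper_width"],4));return d,r
def st():
    s=arm.get_state();T=Rot.from_rotvec(s["tcp_rot"]).as_matrix()
    print("clk",round(s["clock"],2),"pos",s["eef_pos"],"x",T[:,0],"camaz",np.degrees(np.arctan2(-T[1,2],-T[0,2])),"F",s["wrist_force"],"tq",s["ft_torque"],"w",s["gripper_width"],"j",np.degrees(s["joints"]))
E
python3 -c "
from h import *
delta([.5231,.0031,.25],down(240))
print(np.degrees(np.arctan2(.02,1)))"
```

```text
clk 0.15 shift cm [  0.0131 -40.6088  48.608 ] turn [-1.42   -0.0012  0.0011] F [0.294  0.4665 0.3397] w 0.0857
1.1457628381751035
```

Request:
servo_tool(
  commands=[8.5,0,-40.6,48.6,-1.42,0,0,8.5,0,-40.6,48.6,-1.42,0,0,8.5,0,-40.6,48.6,-1.42,0,0,8.5,0,-40.6,48.6,-1.42,0,0,8.5,0,-40.6,48.6,-1.42,0,0,8.5,0,-40.6,48.6,-1.42,0,0,8.5,0,-40.6,48.6,-1.42,0,0,8.5,0,-40.6,48.6,-1.42,0,0,8.5,0,-40.6,48.6,-1.42,0,0,8.5,0,-40.6,48.6,-1.42,0,0,8.5,0,-40.6,48.6,-1.42,0,0,8.5,0,-40.6,48.6,-1.42,0,0],
)

```text
clock: 1.35
eef_pos: [0.4825, 0.0785, 0.2503]
tcp_rot: [-0.818, 1.412, 0.818]
wrist_force: [1.3, 0.8, -0.7]
gripper_width: 0.0851
```

```bash
python3 -c "
from h import *
st();delta([.5231,.0031,.16],down(240))
im=arm.read_camera('wrist');cv2.imwrite('pics/w1.png',im[:,:,::-1])"
```

```text
clk 1.35 pos [0.4825 0.0785 0.2503] x [-0.      0.0001 -1.    ] camaz -119.84302947691529 F [ 1.2596  0.7933 -0.6969] tq [-0.0136 -0.0193  0.0364] w 0.0850542018746052 j [   1.1374   11.3632   99.8679    0.0055   68.7699 -149.0216]
clk 1.35 shift cm [ 9.0309 -7.2778 -4.5211] turn [ 0.0027  0.0001 -0.0001] F [ 1.2596  0.7933 -0.6969] w 0.0851
```

View pics/w1.png

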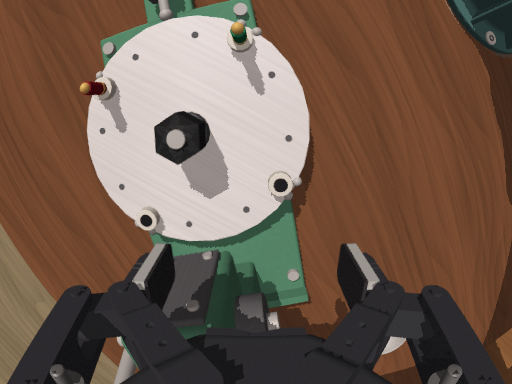

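```bash
cat >> h.py <<'E'
def wray(u,v):
    s=arm.get_state();T=np.eye(4);T[:3,:3]=Rot.from_rotvec(s["tcp_rot"]).as_matrix();T[:3,3]=s["eef_pos"]
    c=arm.get_calibration("wrist");K=c["K"];W=T@c["mount"]
    p=np.array([u-K[0,2],v-K[1,2]]);r=np.hypot(*p);th=r/K[0,0]
    d=np.r_[p/r*np.sin(th),np.cos(th)];return W[:3,3],W[:3,:3]@d
def wz(u,v,z):
    o,d=wray(u,v);return o+d*(z-o[2])/d[2]
E
python3 - <<'E'
from h import *
P=[]
for n,u,v,z in [("n1",147,220,.046),("n2",281,185,.046),("nred",104,88,.05),("ngreen",239,42,.05),("hubnub",176,139,.105),("gt",239,29,.1045),("hexc",181,133,.1)]:
    p=wz(u,v,z);P.append(p[:2]);d=p[:2]-C;print(n,p,np.hypot(*d),np.degrees(np.arctan2(d[1],d[0])))
print(np.mean(P[:4],0))
im=cv2.imread('pics/w1.png');cv2.imwrite('pics/w1z.png',cv2.resize(im[80:200,110:270],None,fx=5,fy=5,interpolation=cv2.INTER_CUBIC))
E
```

```text
n1 [0.6373 0.0554 0.046 ] 0.1256220860070053 24.588141993232487
n2 [0.4712 0.0993 0.046 ] 0.10933271832093486 118.3421949447983
nred [ 0.5899 -0.1088  0.05  ] 0.13030813116500972 -59.156770234314465
ngreen [ 0.431  -0.0633  0.05  ] 0.11354806614650134 -144.20807068955702
hubnub [ 0.5296 -0.0054  0.105 ] 0.01069471112997377 -52.722682919137114
gt [ 0.4277 -0.0625  0.1045] 0.11584185796007546 -145.48162109238064
hexc [ 0.5238 -0.0078  0.1   ] 0.010947199902390979 -86.49427124051768
[ 0.5324 -0.0043]
```

View pics/w1z.png

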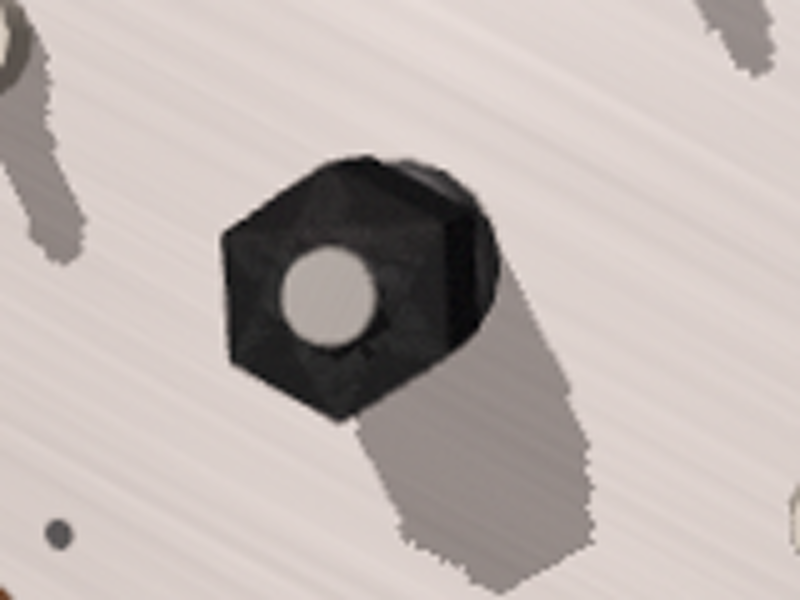

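```bash
python3 - <<'E'
from h import *
st()
d=np.array([.4825,.0785])-arm.get_state()["eef_pos"][:2]
print(np.array([0.5324,-0.0043])+d)
delta([.5231,.0031,.16],down(240))
E
```

```text
clk 1.4 pos [0.4871 0.072  0.2507] x [ 0.0044 -0.0052 -1.    ] camaz -120.11321108981862 F [ 4.3509 -6.6891 -0.0995] tq [-0.1645 -0.1443 -0.0341] w 0.08503929702431413 j [   0.5868   11.5406   99.5774   -0.3243   68.6332 -149.1829]
[0.5278 0.0022]
clk 1.4 shift cm [ 9.1184 -6.5105 -4.1373] turn [-0.002  -0.0023  0.0064] F [ 4.3509 -6.6891 -0.0995] w 0.085
```

Request:
servo_tool(
  commands=[8.5,2,-3.5,-2.2,0,0,0,8.5,5,-6.5,-4.1,0,0,0,8.5,5,-6.5,-4.1,0,0,0,8.5,5,-6.5,-4.1,0,0,0,8.5,5,-6.5,-4.1,0,0,0],
)

```text
clock: 1.9
eef_pos: [0.5175, 0.0131, 0.2007]
tcp_rot: [-0.815, 1.412, 0.816]
wrist_force: [-0.4, -0.1, 0.5]
gripper_width: 0.085
```

```bash
python3 -c "
from h import *
st()
im=arm.read_camera('wrist');cv2.imwrite('pics/w2.png',im[:,:,::-1]);st();delta([.5231,.0031,.085],down(240))"
```

```text
clk 1.9 pos [0.5175 0.0131 0.2007] x [-0.0002  0.0004 -1.    ] camaz -119.98268223335975 F [-0.4391 -0.0771  0.4791] tq [-0.0311  0.0195  0.0105] w 0.084992938939169 j [  -6.2118   16.9024  100.0895    0.0225   63.0197 -156.2394]
clk 1.95 pos [0.5177 0.0133 0.201 ] x [ 0.0006  0.0002 -1.    ] camaz -119.9476122253145 F [ 0.0175  0.2697 -0.1442] tq [ 0.0036 -0.0177  0.0517] w 0.08482107242873084 j [  -6.1886   16.875   100.0827    0.0154   63.0076 -156.248 ]
clk 1.95 shift cm [11.6014 -0.9718 -0.6146] turn [0.0009 0.0005 0.0005] F [ 0.0175  0.2697 -0.1442] w 0.0848
```

View pics/w2.png

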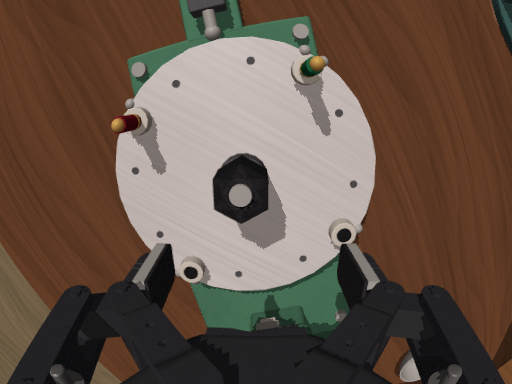

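```bash
python3 - <<'E'
from h import *
P=[]
for n,u,v,z in [("n1",191,271,.046),("n2",344,235,.046),("nred",135,121,.046),("ngreen",306,69,.046),("hubnub",240,195,.105),("gt",317,64,.1045),("ball",212,32,.036),("hexc",241,188,.1),("scr",139,70,.02),("scr",300,31,.02)]:
    p=wz(u,v,z);P.append(p[:2])
c=np.mean(P[:4],0);print(c)
for p in P:
    d=p-c;print(p,np.hypot(*d),np.degrees(np.arctan2(d[1],d[0])))
E
```

```text
[0.527  0.0036]
[0.6317 0.065 ] 0.12129888055915772 30.40042917765693
[0.4649 0.11  ] 0.12319804634730984 120.26605150818739
[ 0.5889 -0.1016] 0.12206613857948745 -59.561354315152904
[ 0.4227 -0.0589] 0.1216745014355019 -149.06670145352325
[0.5253 0.0012] 0.0029174929334412646 -125.39532426768828
[ 0.4253 -0.0574] 0.11862261306391761 -149.03230835029444
[ 0.4801 -0.1364] 0.14764037107577252 -108.52245463082045
[ 0.5227 -0.0021] 0.007160604023764755 -127.06505877843927
[ 0.5659 -0.1503] 0.15879682494896816 -75.83306516752197
[ 0.4024 -0.0974] 0.1603735030494749 -140.9745136689461
```

```bash
sed -i 's/C=np.array(.*;YAW=np.radians(72)/C=np.array([0.525,0.0028]);YAW=np.radians(71.7)/' h.py; python3 -c "
from h import *
delta([.525,.0028,.086],down(240.5))"
```

```text
clk 1.95 shift cm [11.5015 -1.1514 -0.5457] turn [-0.0078  0.0005  0.0005] F [ 0.0175  0.2697 -0.1442] w 0.0848
```

Request:
servo_tool(
  commands=[8.5,2,-1.15,-0.55,0,0,0,8.5,6,-1.15,-0.55,0,0,0,8.5,9,-1.15,-0.55,0,0,0,8.5,11.5,-1.15,-0.55,0,0,0,8.5,11.5,-1.15,-0.55,0,0,0,8.5,11.5,-1.15,-0.55,0,0,0],
)

```text
clock: 2.55
eef_pos: [0.5252, 0.0025, 0.0862]
tcp_rot: [-0.817, 1.412, 0.816]
wrist_force: [-0.3, 0.6, 0.8]
gripper_width: 0.0846
```

```bash
python3 -c "
from h import *
st()
im=arm.read_camera('wrist');cv2.imwrite('pics/w3.png',im[:,:,::-1])"
```

```text
clk 2.55 pos [0.5252 0.0025 0.0862] x [ 0.0003 -0.0001 -1.    ] camaz -119.92733334675994 F [-0.2968  0.6305  0.7703] tq [-0.0281  0.0011  0.0053] w 0.08459255975183756 j [  -7.2617   26.5466  105.4051   -0.0028   48.0323 -157.3326]
```

View pics/w3.png

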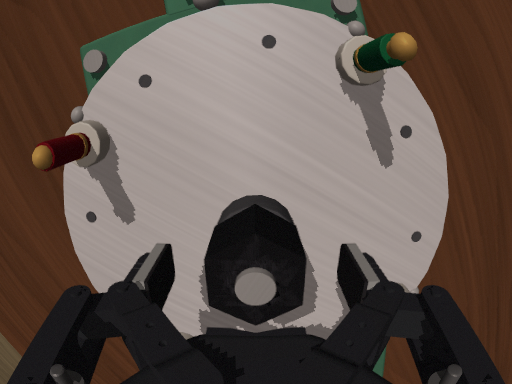

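Request:
servo_tool(
  commands=[3.0,0,0,0,0,0,0,3.0,0,0,0,0,0,0,3.0,0,0,0,0,0,0,3.0,0,0,0,0,0,0,3.0,0,0,0,0,0,0,3.0,0,0,0,0,0,0],
  squeeze=60,
)

```text
clock: 3.2
eef_pos: [0.5252, 0.0019, 0.0865]
tcp_rot: [-0.815, 1.412, 0.815]
wrist_force: [-1.1, 1.6, 9.8]
gripper_width: 0.0429
```

```bash
python3 -c "
from h import *
st()
im=arm.read_camera('wrist');cv2.imwrite('pics/w4.png',im[:,:,::-1])"
```

```text
clk 3.2 pos [0.5252 0.0019 0.0865] x [ 0.0008  0.0002 -1.    ] camaz -120.0186714395686 F [-1.1117  1.563   9.7796] tq [ 0.24    0.4122 -0.0018] w 0.04286095185508113 j [  -7.3427   26.5052  105.4139    0.0268   48.0371 -157.3419]
```

View pics/w4.png

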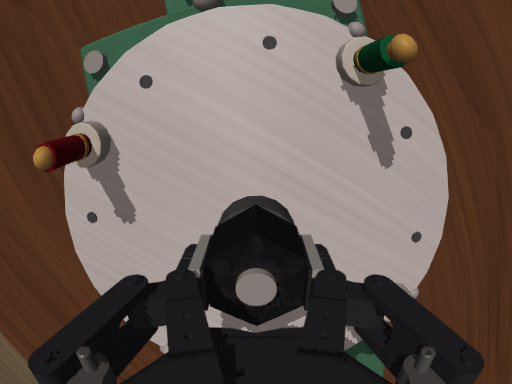

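Request:
servo_tool(
  commands=[3.0,0,0,0,0.1,0,0,3.0,0,0,0,0.22,0,0,3.0,0,0,0,0.35,0,0,3.0,0,0,0,0.48,0,0,3.0,0,0,0,0.61,0,0,3.0,0,0,0,0.74,0,0],
  squeeze=80,
)

```text
clock: 3.85
eef_pos: [0.5247, 0.0025, 0.0866]
tcp_rot: [-0.238, 1.558, 0.239]
wrist_force: [-1.8, 8.4, 9.7]
gripper_width: 0.043
```

Request:
servo_tool(
  commands=[3.0,0,0,0,0.13,0,0,3.0,0,0,0,0.26,0,0,3.0,0,0,0,0.39,0,0,3.0,0,0,0,0.52,0,0,3.0,0,0,0,0.65,0,0,3.0,0,0,0,0.78,0,0,3.0,0,0,0,0.83,0,0,3.0,0,0,0,0.83,0,0],
)

```text
clock: 4.65
eef_pos: [0.5248, 0.0034, 0.0866]
tcp_rot: [0.413, 1.532, -0.41]
wrist_force: [-3.0, 9.0, 11.3]
gripper_width: 0.0433
```

```bash
python3 -c "
from h import *
st()
im=arm.read_camera('wrist');cv2.imwrite('pics/w5.png',im[:,:,::-1])"
```

```text
clk 4.65 pos [0.5248 0.0034 0.0866] x [ 0.      0.0022 -1.    ] camaz 149.91398774856995 F [-2.9844  9.0094 11.3016] tq [ 0.7155  0.6633 -0.1103] w 0.0432508805084852 j [ -7.2644  26.4886 105.4356   0.1716  48.0908 -67.293 ]
```

View pics/w5.png

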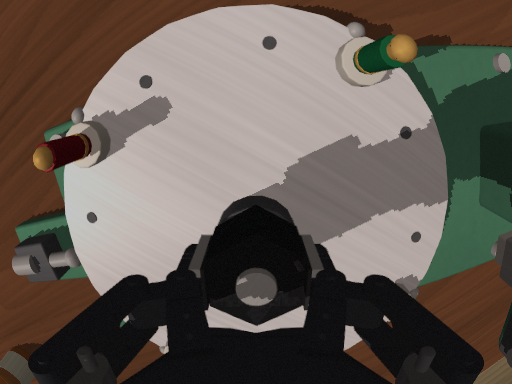

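Request:
servo_tool(
  commands=[8.5,0,0,0,0,0,0,8.5,0,0,0,0,0,0,8.5,0,0,0,0,0,0,8.5,0,0,0,0,0,0,8.5,0,0,0,-0.15,0,0,8.5,0,0,0,-0.3,0,0,8.5,0,0,0,-0.45,0,0,8.5,0,0,0,-0.6,0,0,8.5,0,0,0,-0.75,0,0,8.5,0,0,0,-0.9,0,0,8.5,0,0,0,-1.047,0,0,8.5,0,0,0,-1.047,0,0],
)

```text
clock: 5.9
eef_pos: [0.5251, 0.0015, 0.0853]
tcp_rot: [-0.412, 1.531, 0.412]
wrist_force: [0.0, 0.6, 0.3]
gripper_width: 0.085
```

```bash
python3 -c "
from h import *
st()
im=arm.read_camera('wrist');cv2.imwrite('pics/w6.png',im[:,:,::-1])"
```

```text
clk 5.9 pos [0.5251 0.0015 0.0853] x [-0.0001 -0.0001 -1.    ] camaz -149.90367745893417 F [0.0485 0.5958 0.2834] tq [-0.0205 -0.0111  0.0176] w 0.08499579286080886 j [  -7.3678   26.629   105.4415   -0.0115   47.9353 -127.4564]
```

View pics/w6.png

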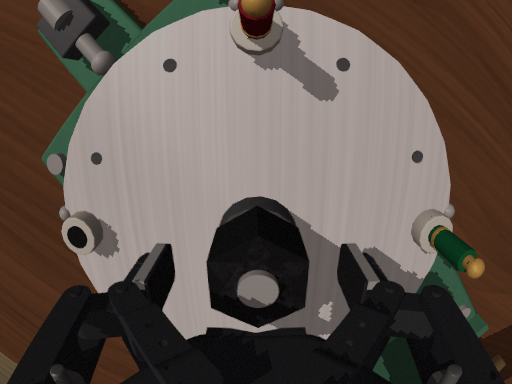

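Request:
servo_tool(
  commands=[3.0,0,0,0,0,0,0,3.0,0,0,0,0,0,0,3.0,0,0,0,0,0,0,3.0,0,0,0,0,0,0,3.0,0,0,0,0,0,0,3.0,0,0,0,0.1,0,0,3.0,0,0,0,0.23,0,0,3.0,0,0,0,0.36,0,0,3.0,0,0,0,0.49,0,0,3.0,0,0,0,0.6,0,0,3.0,0,0,0,0.7,0,0,3.0,0,0,0,0.7,0,0],
)

```text
clock: 7.15
eef_pos: [0.5246, 0.003, 0.0857]
tcp_rot: [0.141, 1.567, -0.139]
wrist_force: [-2.9, 6.8, 6.3]
gripper_width: 0.0428
```

```bash
python3 -c "
from h import *
st()
im=arm.read_camera('wrist');cv2.imwrite('pics/w7.png',im[:,:,::-1])"
```

```text
clk 7.15 pos [0.5246 0.003  0.0857] x [-0.0007  0.0015 -1.    ] camaz 169.76620607289314 F [-2.8803  6.8007  6.3262] tq [0.8421 0.3192 0.418 ] w 0.042765719376104724 j [ -7.2722  26.5742 105.4645   0.1089  48.0131 -87.1113]
```

View pics/w7.png

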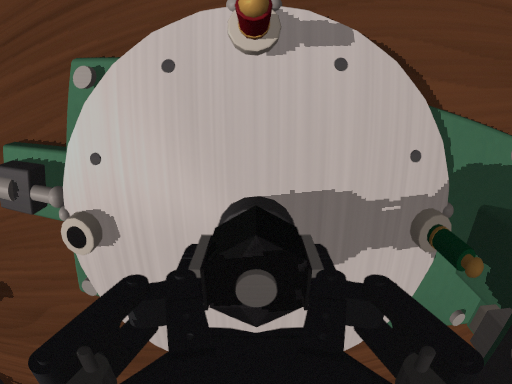

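Request:
servo_tool(
  commands=[3.0,0,0,0,0.05,0,0,3.0,0,0,0,0.1,0,0,3.0,0,0,0,0.15,0,0,3.0,0,0,0,0.15,0,0,3.0,0,0,0,0.15,0,0],
)

```text
clock: 7.7
eef_pos: [0.5245, 0.0032, 0.0856]
tcp_rot: [0.258, 1.557, -0.255]
wrist_force: [-1.9, 8.4, 5.8]
gripper_width: 0.0431
```

```bash
python3 -c "
from h import *
st()
im=arm.read_camera('wrist');cv2.imwrite('pics/w8.png',im[:,:,::-1])"
```

```text
clk 7.7 pos [0.5245 0.0032 0.0856] x [-0.0007  0.0021 -1.    ] camaz 161.24984482049993 F [-1.9417  8.3831  5.8037] tq [ 0.8719  0.3276 -0.0557] w 0.04312118360438249 j [ -7.2713  26.5777 105.4663   0.1503  48.0133 -78.6217]
```

View pics/w8.png

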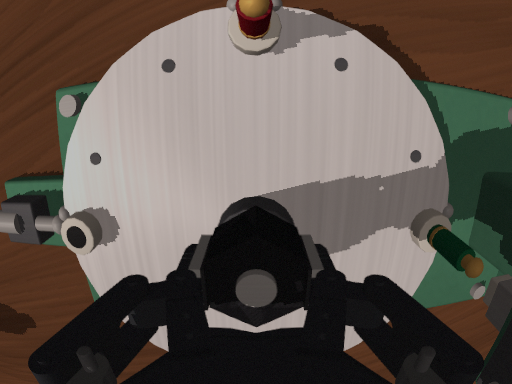

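Request:
servo_tool(
  commands=[8.5,0,0,0,0,0,0,8.5,0,0,0,0,0,0,8.5,0,0,0,0,0,0,8.5,0,0,0,0,0,0,8.5,0,0,0,0,0,0,8.5,0,0,0,0,0,0],
)

```text
clock: 8.35
eef_pos: [0.5251, 0.0016, 0.0853]
tcp_rot: [0.256, 1.556, -0.256]
wrist_force: [0.5, -0.0, -0.0]
gripper_width: 0.0851
```

```bash
python3 - <<'E'
from h import *
st()
im=arm.read_camera('wrist')[:,:,::-1];cv2.imwrite('pics/w9.png',im)
a=cv2.imread('pics/w8.png')
z=lambda m:cv2.resize(m[180:280,0:120],None,fx=4,fy=4,interpolation=cv2.INTER_CUBIC)
cv2.imwrite('pics/w89.png',cv2.resize(np.hstack([z(a),z(im)]),(800,333)))
E
```

```text
clk 8.35 pos [0.5251 0.0016 0.0853] x [-0.     -0.0002 -1.    ] camaz 161.32472506637552 F [ 0.5199 -0.0406 -0.0414] tq [0.0106 0.015  0.0101] w 0.0851321718664871 j [ -7.36    26.6214 105.4433  -0.0139  47.9343 -78.6754]
```

View pics/w9.png

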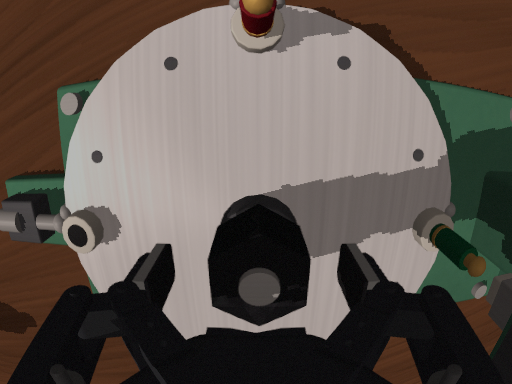

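View pics/w89.png

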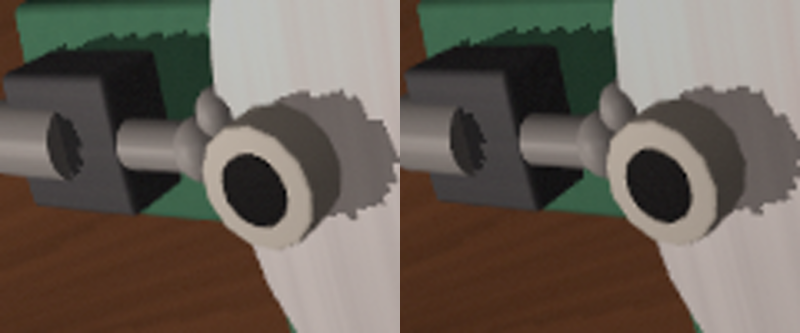

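Request:
servo_tool(
  commands=[8.5,-2,0,0,0,0,0,8.5,-5,0,0,0,0,0,8.5,-10,0,0,0,0,0,8.5,-15,0,0,0,0,0,8.5,-20,0,0,0,0,0,8.5,-25,0,0,0,0,0,8.5,-30,0,0,0,0,0,8.5,-33,0,0,0,0,0,8.5,-33,0,0,0,0,0],
)

```text
clock: 9.3
eef_pos: [0.5272, 0.0015, 0.4208]
tcp_rot: [0.256, 1.546, -0.255]
wrist_force: [-0.2, -0.9, -0.9]
gripper_width: 0.0848
```

```bash
python3 - <<'E'
from h import *
print(pw(170.6e-3,-.115,.323))
p=pw(170.6e-3,-.115,.42)
delta(p,down(161.7))
delta(p-[0.04,0,0],down(161.7))
for n in ['top','scene','wrist']:
    cv2.imwrite(f'pics/{n}10.png',arm.read_camera(n)[:,:,::-1])
E
```

```text
[0.6878 0.1287 0.323 ]
clk 9.3 shift cm [ 0.2229 17.1862 11.1387] turn [-0.0064  0.0098 -0.0018] F [-0.2096 -0.8575 -0.9033] w 0.0848
clk 9.3 shift cm [ 0.1833 15.906   7.3493] turn [-0.0064  0.0098 -0.0018] F [-0.2096 -0.8575 -0.9033] w 0.0848
```

View pics/wrist10.png

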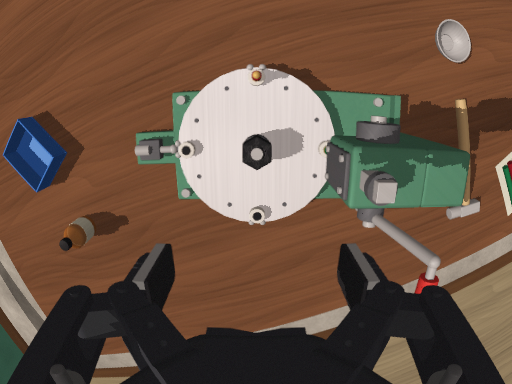

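View pics/scene10.png

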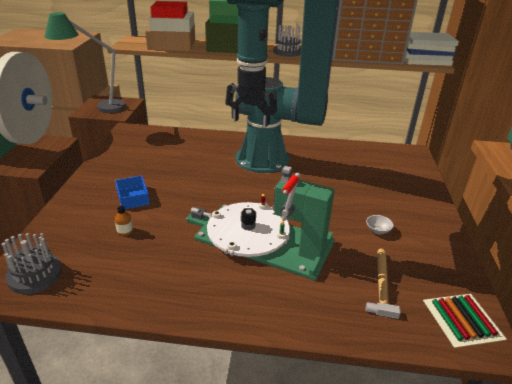

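Request:
servo_tool(
  commands=[8.5,0,3,2,0,0,0,8.5,0,7,4.5,0,0,0,8.5,0,11,7.1,0,0,0,8.5,0,14,9,0,0,0,8.5,0,16.5,11.1,0,0,0,8.5,0,17.2,11.1,0,0,0,8.5,0,17.2,11.1,0,0,0,8.5,0,17.2,11.1,0,0,0],
)

```text
clock: 10.25
eef_pos: [0.6842, 0.1287, 0.414]
tcp_rot: [0.255, 1.558, -0.257]
wrist_force: [0.3, -1.0, -0.3]
gripper_width: 0.0851
```

```bash
python3 - <<'E'
from h import *
st()
for n in ['top','scene','wrist']:
    cv2.imwrite(f'pics/{n}11.png',arm.read_camera(n)[:,:,::-1])
t=cv2.imread('pics/scene11.png')
hs=cv2.cvtColor(cv2.imread('pics/wrist11.png'),cv2.COLOR_BGR2HSV)
H,S,V=[hs[...,i].astype(int) for i in range(3)]
for b in blobs(((H<6)|(H>174))&(S>170)&(V>100),20):print(b)
E
```

```text
clk 10.25 pos [0.6842 0.1287 0.414 ] x [-0.0029 -0.0008 -1.    ] camaz 161.3304762077008 F [ 0.2637 -1.0021 -0.3385] tq [ 0.0095 -0.0005 -0.0049] w 0.08506953339807588 j [  4.986   24.1015  58.6573  -0.0294  97.4124 -66.3483]
(np.int32(45), array([489.9556,  95.6   ]), array([486,  91,   9,  10], dtype=int32))
(np.int32(196), array([479.6939, 142.5714]), array([471, 127,  17,  33], dtype=int32))
(np.int32(48), array([504.2083, 136.7708]), array([501, 132,   7,  10], dtype=int32))
(np.int32(2502), array([257.7106, 207.3661]), array([243, 163,  30,  91], dtype=int32))
```

View pics/wrist11.png

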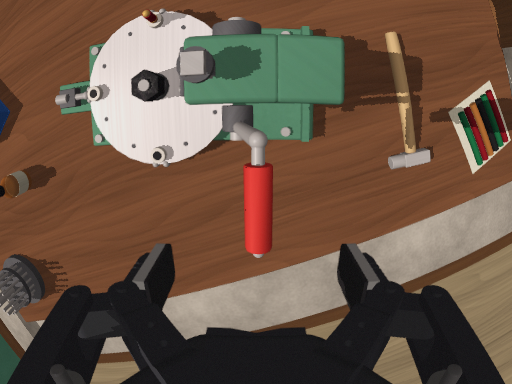

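View pics/scene11.png

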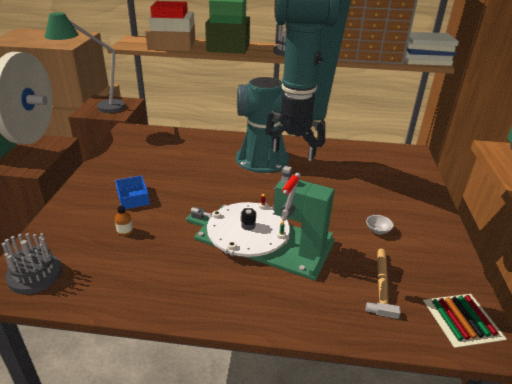

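```bash
python3 - <<'E'
from h import *
st()
for z in(.323,.33): print(wz(257.7,207.4,z), wz(258,254,z),wz(258,165,z))
p=wz(257.7,207.4,.327);p[2]=.325
delta(p,down(161.7))
delta(pw(.1706,-.115,.323),down(161.7))
E
```

```text
clk 10.4 pos [0.6844 0.1283 0.4156] x [-0.0003 -0.0003 -1.    ] camaz 161.28437785415332 F [-0.2335  0.0596  0.6687] tq [ 0.0306 -0.0089  0.0282] w 0.08498077828998592 j [  4.9492  24.0042  58.6005  -0.0186  97.4126 -66.3376]
[0.688  0.1274 0.323 ] [0.7272 0.1144 0.323 ] [0.6563 0.1383 0.323 ]
[0.6856 0.1282 0.33  ] [0.7235 0.1156 0.33  ] [0.6549 0.1388 0.33  ]
clk 10.4 shift cm [9.0593 0.0299 0.2262] turn [-0.0073 -0.0001  0.0004] F [-0.2335  0.0596  0.6687] w 0.085
clk 10.4 shift cm [9.2592 0.1445 0.3066] turn [-0.0073 -0.0001  0.0004] F [-0.2335  0.0596  0.6687] w 0.085
```

Request:
servo_tool(
  commands=[8.5,2,0.1,0.3,0,0,0,8.5,5,0.1,0.3,0,0,0,8.5,8,0.1,0.3,0,0,0,8.5,9.2,0.1,0.3,0,0,0,8.5,9.2,0.1,0.3,0,0,0,1.5,9.2,0.1,0.3,0,0,0,1.5,9.2,0.1,0.3,0,0,0,1.5,9.2,0.1,0.3,0,0,0,1.5,9.2,0.1,0.3,0,0,0,1.5,9.2,0.1,0.3,0,0,0,1.5,9.2,0.1,0.3,0,0,0,1.5,9.2,0.1,0.3,0,0,0],
  squeeze=70,
)

```text
clock: 11.6
eef_pos: [0.6887, 0.1288, 0.3244]
tcp_rot: [0.255, 1.554, -0.256]
wrist_force: [-2.4, -2.4, 6.4]
gripper_width: 0.02
```

```bash
cat >> h.py <<'E'
PIV=(.148,-.115,.195)
def arc(th,off=(0,0)):
    f=th-np.radians(10);return np.array([.148-.13*np.sin(f)+off[0],.195+.13*np.cos(f)+off[1]])
def lever():
    s=arm.get_state();d=s["eef_pos"][:2]-C;c,n=np.cos(YAW),np.sin(YAW)
    x=c*d[0]+n*d[1];y=-n*d[0]+c*d[1];z=s["eef_pos"][2]
    F=s["wrist_force"];f=[c*F[0]+n*F[1],-n*F[0]+c*F[1],F[2]]
    print("press xyz",np.array([x,y,z]),"th",np.arctan2(.148-x,z-.195)+np.radians(10),"r",np.hypot(x-.148,z-.195),"Fpress",np.array(f),"clk",round(s["clock"],2));return x,y,z
E
python3 - <<'E'
from h import *
st();lever()
for n in ['scene','wrist']:
    cv2.imwrite(f'pics/{n}12.png',arm.read_camera(n)[:,:,::-1])
a0=arc(0)
for th in np.arange(.1,1.21,.1):
    d=arc(th)-a0; print(round(th,2),"tool y(press x) cm",d[0]*100,"tool x(down) cm",-d[1]*100)
E
```

```text
clk 11.6 pos [0.6887 0.1288 0.3244] x [ 0.0014 -0.0007 -1.    ] camaz 161.32863369662888 F [-2.36   -2.4419  6.3843] tq [-0.3687  0.2333  0.1012] w 0.020004359430677545 j [  4.9716  26.2442  66.9867  -0.046   86.6936 -66.3544]
press xyz [ 0.171  -0.1159  0.3244] th -0.0014487647681057092 r 0.13147816305799417 Fpress [-3.0595  1.4739  6.3843] clk 11.6
0.1 tool y(press x) cm -1.2893951241455732 tool x(down) cm -0.1614074033522206
0.2 tool y(press x) cm -2.5884624959083444 tool x(down) cm -0.19328372134318483
0.3 tool y(press x) cm -3.884222263524237 tool x(down) cm -0.09531045634042501
0.4 tool y(press x) cm -5.163727623716465 tool x(down) cm 0.131533475177803
0.5 tool y(press x) cm -6.414194181874228 tool x(down) cm 0.4849815236324051
0.6 tool y(press x) cm -7.623127689497703 tool x(down) cm 0.9615021529576162
0.7 tool y(press x) cm -8.778448882599003 tool x(down) cm 1.556334126541986
0.8 tool y(press x) cm -9.868614173715072 tool x(down) cm 2.2635340799307793
0.9 tool y(press x) cm -10.882730991617809 tool x(down) cm 3.0760359049589567
1.0 tool y(press x) cm -11.810666616285184 tool x(down) cm 3.98572135196823
1.1 tool y(press x) cm -12.643149421690259 tool x(down) cm 4.983501144674108
1.2 tool y(press x) cm -13.371861514823646 tool x(down) cm 6.059405797210032
```

View pics/wrist12.png

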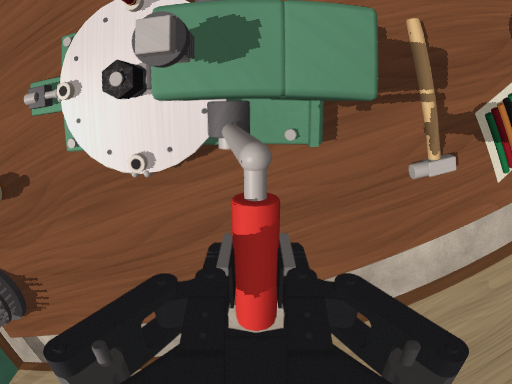

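Request:
servo_tool(
  commands=[1.5,-0.1,-0.65,0,0,0,0,1.5,-0.16,-1.29,0,0,0,0,1.5,-0.19,-1.94,0,0,0,0,1.5,-0.19,-2.59,0,0,0,0,1.5,-0.16,-3.24,0,0,0,0,1.5,-0.1,-3.88,0,0,0,0,1.5,0.0,-4.53,0,0,0,0,1.5,0.13,-5.16,0,0,0,0,1.5,0.3,-5.8,0,0,0,0,1.5,0.48,-6.41,0,0,0,0,1.5,0.48,-6.41,0,0,0,0],
)

```text
clock: 12.8
eef_pos: [0.6684, 0.0677, 0.3196]
tcp_rot: [0.256, 1.553, -0.256]
wrist_force: [0.5, 3.1, 7.0]
gripper_width: 0.0198
```

```bash
python3 - <<'E'
from h import *
st();lever()
for n in ['scene','wrist']:
    cv2.imwrite(f'pics/{n}13.png',arm.read_camera(n)[:,:,::-1])
E
```

```text
clk 12.8 pos [0.6684 0.0677 0.3196] x [ 0.0024  0.0002 -1.    ] camaz 161.30173160622974 F [0.5048 3.1031 6.999 ] tq [ 0.4557 -0.2066  0.0341] w 0.019822785741460985 j [ -0.1061  23.7711  71.6221   0.0105  84.4687 -71.4089]
press xyz [ 0.1067 -0.1158  0.3196] th 0.4947329489665584 r 0.13127206505206993 Fpress [3.1046 0.495  6.999 ] clk 12.8
```

View pics/wrist13.png

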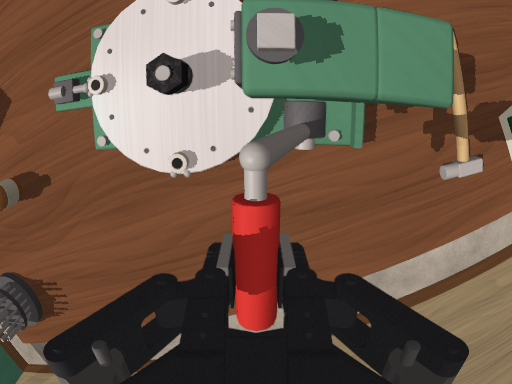

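View pics/scene13.png

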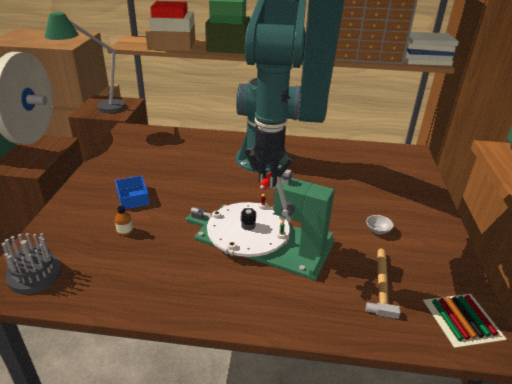

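Request:
servo_tool(
  commands=[1.5,0.23,-0.61,0,0,0,0,1.5,0.48,-1.21,0,0,0,0,1.5,0.76,-1.79,0,0,0,0,1.5,1.07,-2.36,0,0,0,0,1.5,1.41,-2.92,0,0,0,0,1.5,1.78,-3.45,0,0,0,0,1.5,2.17,-3.97,0,0,0,0,1.5,2.59,-4.47,0,0,0,0,1.5,3.03,-4.94,0,0,0,0,1.5,3.5,-5.4,0,0,0,0,1.5,3.5,-5.4,0,0,0,0],
  squeeze=80,
)

```text
clock: 14.0
eef_pos: [0.6518, 0.0173, 0.2856]
tcp_rot: [0.257, 1.552, -0.254]
wrist_force: [0.8, 3.8, 12.2]
gripper_width: 0.0198
```

```bash
python3 - <<'E'
from h import *
st();lever()
a0=arc(1.0)
for th in [1.03,1.06,1.09,1.12,1.15]:
    d=arc(th)-a0; print(th,d[0]*100,-d[1]*100)
E
```

```text
clk 14.0 pos [0.6518 0.0173 0.2856] x [ 0.0043  0.0009 -1.    ] camaz 161.3163270848038 F [ 0.782   3.7964 12.1934] tq [ 0.7149 -0.1161  0.0397] w 0.019784181957325363 j [ -4.5872  23.1968  77.2428   0.0741  79.319  -75.9173]
press xyz [ 0.0535 -0.1158  0.2856] th 0.9807952067637962 r 0.13087216941077365 Fpress [ 3.85    0.4496 12.1934] clk 14.0
1.03 -0.2601650736678174 0.29052147474091794
1.06 -0.511498744878372 0.5887160061428975
1.09 -0.7537748302920879 0.8943152392551945
1.12 -0.9867752977852375 1.2070441553953426
1.15 -1.2102904626641346 1.5266213196473866
```

Request:
servo_tool(
  commands=[1.5,0.15,-0.13,0,0,0,0,1.5,0.29,-0.26,0,0,0,0,1.5,0.44,-0.39,0,0,0,0,1.5,0.59,-0.51,0,0,0,0,1.5,0.74,-0.63,0,0,0,0,1.5,0.89,-0.75,0,0,0,0,1.5,0.89,-0.75,0,0,0,0],
)

```text
clock: 14.7
eef_pos: [0.6495, 0.0104, 0.2771]
tcp_rot: [0.257, 1.551, -0.254]
wrist_force: [-0.1, 3.6, 13.7]
gripper_width: 0.0197
```

```bash
python3 - <<'E'
from h import *
lever()
E
```

```text
press xyz [ 0.0463 -0.1158  0.2771] th 1.0659056479936824 r 0.13073642495403612 Fpress [ 3.3981  1.1805 13.7208] clk 14.7
```

Request:
servo_tool(
  commands=[1.5,0.15,-0.12,0,0,0,0,1.5,0.31,-0.23,0,0,0,0,1.5,0.31,-0.23,0,0,0,0],
)

```text
clock: 15.0
eef_pos: [0.6487, 0.0081, 0.274]
tcp_rot: [0.257, 1.551, -0.254]
wrist_force: [0.2, 4.3, 13.7]
gripper_width: 0.0198
```

```bash
python3 - <<'E'
from h import *
lever()
E
```

```text
press xyz [ 0.0439 -0.1158  0.274 ] th 1.0958323224853275 r 0.1306872637318707 Fpress [ 4.1988  1.1309 13.7091] clk 15.0
```

Request:
servo_tool(
  commands=[1.5,0.15,-0.11,0,0,0,0,1.5,0.32,-0.22,0,0,0,0,1.5,0.32,-0.22,0,0,0,0],
)

```text
clock: 15.3
eef_pos: [0.648, 0.006, 0.2709]
tcp_rot: [0.256, 1.551, -0.255]
wrist_force: [-1.2, 3.6, 13.6]
gripper_width: 0.0196
```

```bash
python3 - <<'E'
from h import *
lever()
for n in ['scene','wrist']:
    cv2.imwrite(f'pics/{n}14.png',arm.read_camera(n)[:,:,::-1])
E
```

```text
press xyz [ 0.0416 -0.1158  0.2709] th 1.1257919936730802 r 0.1306713869258149 Fpress [ 3.0225  2.2911 13.6077] clk 15.3
```

View pics/wrist14.png

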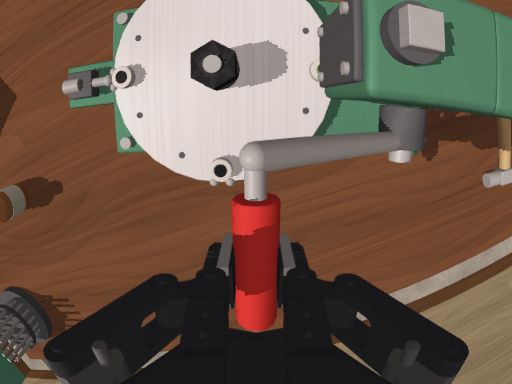

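Request:
servo_tool(
  commands=[1.5,0.11,-0.07,0,0,0,0,1.5,0.22,-0.14,0,0,0,0,1.5,0.22,-0.14,0,0,0,0],
)

```text
clock: 15.7
eef_pos: [0.6475, 0.0046, 0.2687]
tcp_rot: [0.256, 1.551, -0.255]
wrist_force: [-0.8, 2.8, 14.1]
gripper_width: 0.0198
```

```bash
python3 - <<'E'
from h import *
lever()
E
```

```text
press xyz [ 0.0402 -0.1158  0.2687] th 1.145533807277646 r 0.13062004673353383 Fpress [ 2.4309  1.6291 14.1084] clk 15.7
```

Request:
servo_tool(
  commands=[1.5,0.11,-0.07,0,0,0,0,1.5,0.22,-0.14,0,0,0,0,1.5,0.22,-0.14,0,0,0,0],
)

```text
clock: 16.0
eef_pos: [0.6471, 0.0033, 0.2666]
tcp_rot: [0.256, 1.551, -0.255]
wrist_force: [0.0, 3.3, 13.9]
gripper_width: 0.0196
```

```bash
python3 - <<'E'
from h import *
lever()
E
```

```text
press xyz [ 0.0388 -0.1158  0.2666] th 1.1648375606425352 r 0.13060969438916983 Fpress [ 3.113   1.0202 13.9292] clk 16.0
```

```bash
python3 - <<'E'
from h import *
a=cv2.imread('pics/scene11.png');b=arm.read_camera('scene')[:,:,::-1]
z=lambda m:cv2.resize(m[150:270,230:330],None,fx=4,fy=4,interpolation=cv2.INTER_CUBIC)
cv2.imwrite('pics/s15.png',np.hstack([z(a),z(b)]))
E
```

```text
(no output)
```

View pics/s15.png

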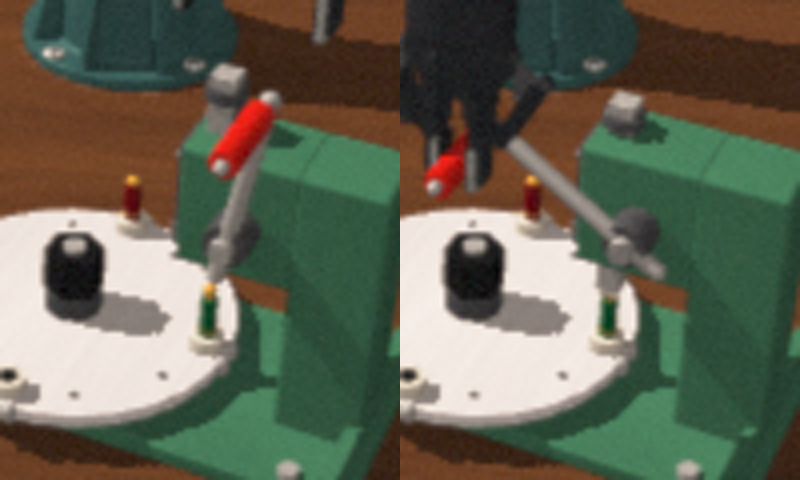

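Request:
servo_tool(
  commands=[1.5,0.11,-0.07,0,0,0,0,1.5,0.22,-0.14,0,0,0,0,1.5,0.33,-0.2,0,0,0,0,1.5,0.33,-0.2,0,0,0,0],
)

```text
clock: 16.45
eef_pos: [0.6466, 0.0017, 0.264]
tcp_rot: [0.257, 1.551, -0.254]
wrist_force: [-1.2, 3.4, 18.0]
gripper_width: 0.0201
```

```bash
python3 - <<'E'
from h import *
lever()
E
```

```text
press xyz [ 0.0372 -0.1158  0.264 ] th 1.1886160884685872 r 0.1305485082835232 Fpress [ 2.8538  2.1644 17.981 ] clk 16.45
```

Request:
servo_tool(
  commands=[1.5,0.11,-0.06,0,0,0,0,1.5,0.22,-0.12,0,0,0,0,1.5,0.22,-0.12,0,0,0,0],
)

```text
clock: 16.75
eef_pos: [0.6463, 0.0007, 0.2622]
tcp_rot: [0.257, 1.55, -0.254]
wrist_force: [-2.6, 5.1, 19.6]
gripper_width: 0.0196
```

```bash
python3 - <<'E'
from h import *
lever()
E
```

```text
press xyz [ 0.0361 -0.1158  0.2622] th 1.204098424413802 r 0.13050991888338767 Fpress [ 4.0491  4.0387 19.5823] clk 16.75
```

Request:
servo_tool(
  commands=[1.5,0.15,-0.08,0,0,0,0,1.5,0.3,-0.16,0,0,0,0,1.5,0.42,-0.22,0,0,0,0,1.5,0.42,-0.22,0,0,0,0,1.5,0.42,-0.22,0,0,0,0],
  squeeze=110,
)

```text
clock: 17.25
eef_pos: [0.6458, -0.0011, 0.259]
tcp_rot: [0.257, 1.549, -0.253]
wrist_force: [-4.1, 6.2, 26.0]
gripper_width: 0.0194
```

```bash
python3 - <<'E'
from h import *
lever()
b=arm.read_camera('scene')[:,:,::-1]
z=lambda m:cv2.resize(m[150:270,230:330],None,fx=5,fy=5,interpolation=cv2.INTER_CUBIC)
cv2.imwrite('pics/s16.png',z(b))
cv2.imwrite('pics/w16.png',arm.read_camera('wrist')[:,:,::-1])
E
```

```text
press xyz [ 0.0343 -0.1159  0.259 ] th 1.2327091675746593 r 0.13052197127365348 Fpress [ 4.6109  5.8866 25.9691] clk 17.25
```

View pics/s16.png

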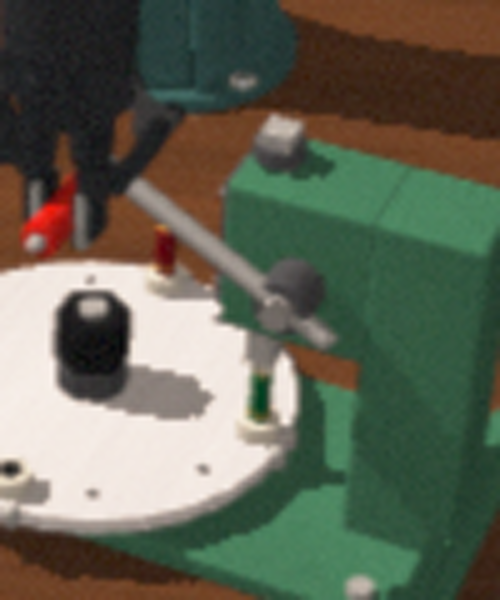

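View pics/w16.png

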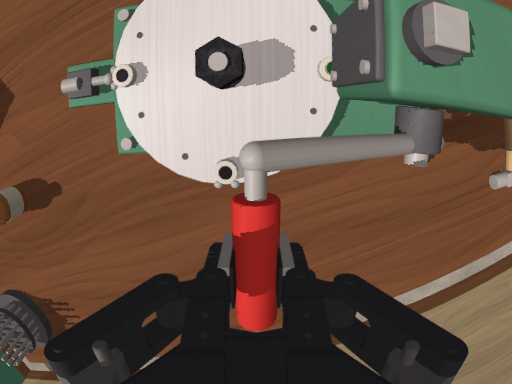

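```bash
python3 - <<'E'
from h import *
for z in (.298,.28,.278,.276,.274,.272): print(z,proj('scene',pw(.118,0,z)))
for th in (0,1.05,1.1,1.15,1.2,1.25):
    x,z=arc(th);print(th,"bar end",proj('scene',pw(x,-.062,z)),"handle end",proj('scene',pw(x,-.15,z)))
a=cv2.imread('pics/scene11.png');b=arm.read_camera('scene')[:,:,::-1];cv2.imwrite('pics/scene17.png',b)
z=lambda m:cv2.resize(m[160:190,275:300],None,fx=14,fy=14,interpolation=cv2.INTER_NEAREST)
cv2.imwrite('pics/s17.png',np.hstack([z(a),z(b)]))
E
```

```text
0.298 [286.2535 167.6752]
0.28 [285.8246 172.9937]
0.278 [285.7774 173.5794]
0.276 [285.7302 174.1641]
0.274 [285.6832 174.7478]
0.272 [285.6362 175.3304]
0 bar end [296.7235 174.8243] handle end [284.8127 191.0384]
1.05 bar end [255.0825 177.7467] handle end [241.5162 193.1949]
1.1 bar end [253.7508 178.9046] handle end [240.1587 194.3621]
1.15 bar end [252.5082 180.1342] handle end [238.8957 195.6047]
1.2 bar end [251.3569 181.4316] handle end [237.7292 196.9187]
1.25 bar end [250.2988 182.7929] handle end [236.6612 198.3001]
```

View pics/s17.png

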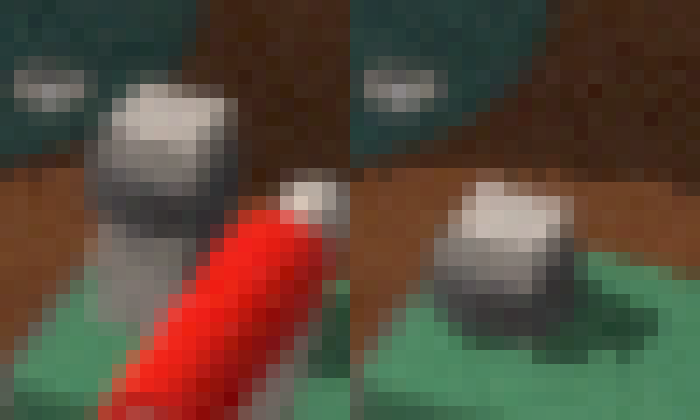

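Request:
servo_tool(
  commands=[1.5,-0.42,0.22,0,0,0,0,1.5,-0.85,0.46,0,0,0,0,1.5,-1.4,0.81,0,0,0,0,1.5,-1.93,1.19,0,0,0,0,1.5,-2.44,1.59,0,0,0,0,1.5,-2.92,2.02,0,0,0,0,1.5,-3.39,2.47,0,0,0,0,1.5,-3.83,2.95,0,0,0,0,1.5,-4.25,3.44,0,0,0,0,1.5,-4.65,3.96,0,0,0,0,1.5,-5.01,4.5,0,0,0,0,1.5,-5.35,5.05,0,0,0,0],
)

```text
clock: 18.6
eef_pos: [0.6612, 0.0458, 0.3094]
tcp_rot: [0.256, 1.553, -0.255]
wrist_force: [1.8, 2.0, 6.6]
gripper_width: 0.0191
```

```bash
python3 - <<'E'
from h import *
lever()
cv2.imwrite('pics/w18.png',arm.read_camera('wrist')[:,:,::-1])
b=arm.read_camera('scene')[:,:,::-1]
z=lambda m:cv2.resize(m[150:270,230:330],None,fx=5,fy=5,interpolation=cv2.INTER_CUBIC)
cv2.imwrite('pics/s18.png',z(b))
a0=arc(.7)
for th in np.arange(.65,-.06,-.05):
    d=arc(th)-a0; print(round(th,2),"x",-d[1]*100,"y",d[0]*100)
E
```

```text
press xyz [ 0.0836 -0.1158  0.3094] th 0.6871329094825738 r 0.13128334265478225 Fpress [ 2.4522 -1.0405  6.6254] clk 18.6
0.65 x -0.3118605111072481 y 0.5702236474518896
0.6 x -0.5948319735843699 y 1.155321193101301
0.55 x -0.8482071061438778 y 1.7538301977970212
0.5 x -1.071352602909581 y 2.364254700724776
0.45 x -1.2637107163514905 y 2.9850689585301833
0.4 x -1.424800651364183 y 3.6147212588825415
0.35 x -1.5542197670041336 y 4.251637798947551
0.3 x -1.6516445828824111 y 4.8942266190747725
0.25 x -1.716831587697193 y 5.540881581867672
0.2 x -1.749617847885171 y 6.189986386690665
0.15 x -1.749921414870631 y 6.839918609578939
0.1 x -1.7177415298942067 y 7.489053758453436
0.05 x -1.6531586259093844 y 8.135769333505015
-0.0 x -1.556334126541986 y 8.778448882599012
-0.05 x -1.4275100426152154 y 9.415486041563726
```

View pics/s18.png

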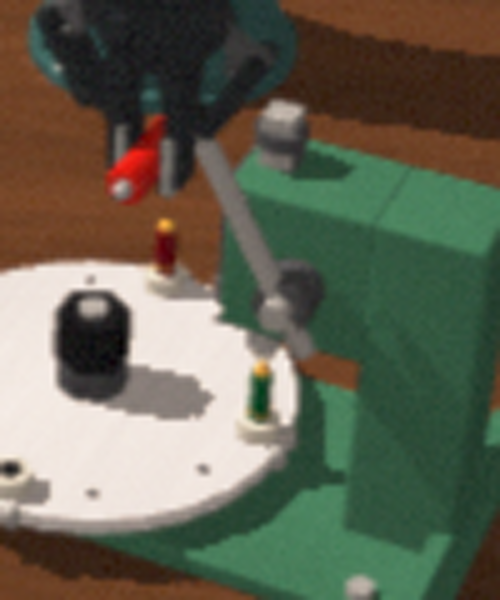

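View pics/w18.png

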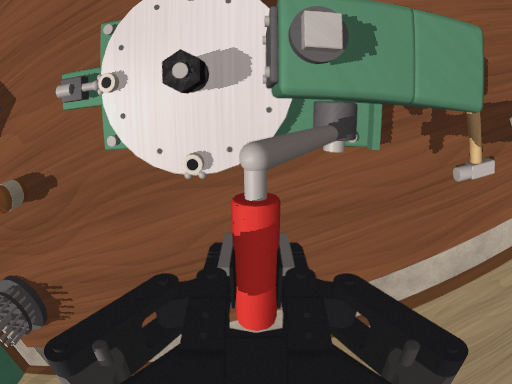

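Request:
servo_tool(
  commands=[1.5,-0.31,0.57,0,0,0,0,1.5,-0.59,1.16,0,0,0,0,1.5,-0.85,1.75,0,0,0,0,1.5,-1.07,2.36,0,0,0,0,1.5,-1.26,2.99,0,0,0,0,1.5,-1.42,3.61,0,0,0,0,1.5,-1.55,4.25,0,0,0,0,1.5,-1.65,4.89,0,0,0,0,1.5,-1.72,5.54,0,0,0,0,1.5,-1.75,6.19,0,0,0,0,1.5,-1.75,6.84,0,0,0,0,1.5,-1.72,7.49,0,0,0,0],
)

```text
clock: 19.9
eef_pos: [0.685, 0.1177, 0.3261]
tcp_rot: [0.257, 1.553, -0.254]
wrist_force: [1.6, 3.5, 5.1]
gripper_width: 0.0192
```

Request:
servo_tool(
  commands=[1.5,0.03,0.32,0,0,0,0,1.5,0.06,0.65,0,0,0,0,1.5,0.11,0.97,0,0,0,0,1.5,0.16,1.29,0,0,0,0,1.5,0.18,1.4,0,0,0,0,1.5,0.18,1.4,0,0,0,0,1.5,0.18,1.4,0,0,0,0],
)

```text
clock: 20.6
eef_pos: [0.6887, 0.1287, 0.3245]
tcp_rot: [0.255, 1.554, -0.257]
wrist_force: [-2.8, -1.9, 9.4]
gripper_width: 0.019
```

```bash
python3 - <<'E'
from h import *
lever()
a=cv2.imread('pics/scene11.png');b=arm.read_camera('scene')[:,:,::-1];cv2.imwrite('pics/scene19.png',b)
z=lambda m:cv2.resize(m[155:255,260:320],None,fx=6,fy=6,interpolation=cv2.INTER_CUBIC)
cv2.imwrite('pics/s19.png',np.hstack([z(a),z(b)]))
cv2.imwrite('pics/w19.png',arm.read_camera('wrist')[:,:,::-1])
E
```

```text
press xyz [ 0.171  -0.1159  0.3245] th -0.0010485585110952267 r 0.13156367887282247 Fpress [-2.6956  2.0232  9.4277] clk 20.6
```

View pics/s19.png

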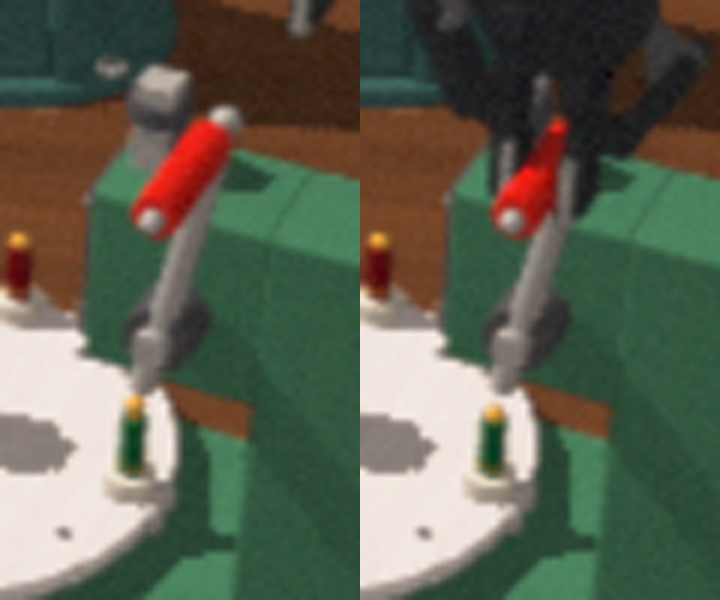

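View pics/w19.png

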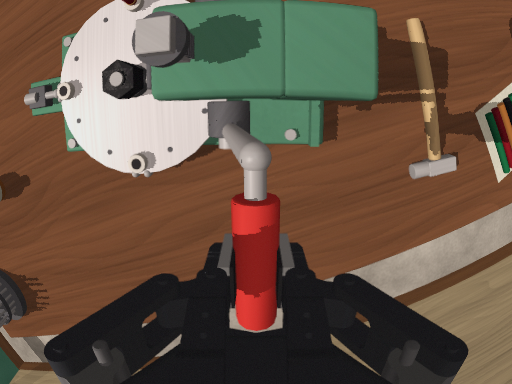

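Request:
servo_tool(
  commands=[2.6,0,0,0,0,0,0,2.6,0,0,0,0,0,0,5,0,0,0,0,0,0,8.5,0,0,0,0,0,0,8.5,0,0,0,0,0,0,8.5,0,0,0,0,0,0,8.5,0,0,0,0,0,0,8.5,-2,0,0,0,0,0,8.5,-5,0,0,0,0,0,8.5,-9,0,0,0,0,0,8.5,-12,0,0,0,0,0,8.5,-12,0,0,0,0,0],
)

```text
clock: 21.9
eef_pos: [0.6905, 0.1304, 0.4493]
tcp_rot: [0.257, 1.546, -0.253]
wrist_force: [0.6, 0.5, 0.7]
gripper_width: 0.085
```

```bash
python3 - <<'E'
from h import *
st();lever()
b=arm.read_camera('scene')[:,:,::-1];cv2.imwrite('pics/scene20.png',b)
a=cv2.imread('pics/scene11.png')
z=lambda m:cv2.resize(m[155:255,260:320],None,fx=6,fy=6,interpolation=cv2.INTER_CUBIC)
cv2.imwrite('pics/s20.png',np.hstack([z(a),z(b)]))
cv2.imwrite('pics/w20.png',arm.read_camera('wrist')[:,:,::-1])
hs=cv2.cvtColor(b,cv2.COLOR_BGR2HSV);H,S,V=[hs[...,i].astype(int) for i in range(3)]
for m in(a,b):
    hs=cv2.cvtColor(m,cv2.COLOR_BGR2HSV);H,S,V=[hs[...,i].astype(int) for i in range(3)]
    y=((H>12)&(H<28)&(S>130)&(V>130));y[:190]=0;y[240:]=0;y[:,:255]=0;y[:,300:]=0
    print(blobs(y,1))
for zz in(.106,.103,.098,.092):print(zz,proj('scene',pw(.118,0,zz)))
E
```

```text
clk 21.9 pos [0.6905 0.1304 0.4493] x [ 0.0098  0.0008 -1.    ] camaz 161.33866201597013 F [0.5569 0.4838 0.7476] tq [ 0.0065 -0.0259  0.0593] w 0.08503434196953465 j [  5.0709  23.9946  54.2908  -0.0069 101.1499 -66.2702]
press xyz [ 0.1731 -0.1171  0.4493] th 0.07606830674886363 r 0.2555202227179199 Fpress [ 0.6342 -0.3769  0.7476] clk 21.9
[(np.int32(10), array([262.5, 194.2]), array([261, 193,   4,   3], dtype=int32)), (np.int32(1), array([261., 203.]), array([261, 203,   1,   1], dtype=int32)), (np.int32(6), array([282.1667, 221.8333]), array([281, 221,   3,   3], dtype=int32))]
[(np.int32(9), array([262.4444, 194.3333]), array([261, 193,   4,   3], dtype=int32)), (np.int32(1), array([261., 203.]), array([261, 203,   1,   1], dtype=int32)), (np.int32(5), array([281.8, 223.6]), array([281, 223,   3,   2], dtype=int32))]
0.106 [282.0046 220.3658]
0.103 [281.9435 221.1235]
0.098 [281.842  222.3821]
0.092 [281.7207 223.8858]
```

View pics/s20.png

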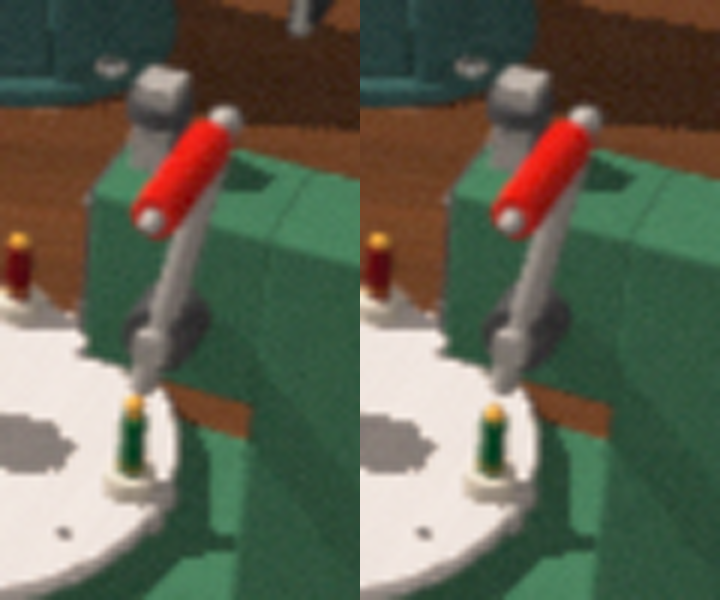

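View pics/w20.png

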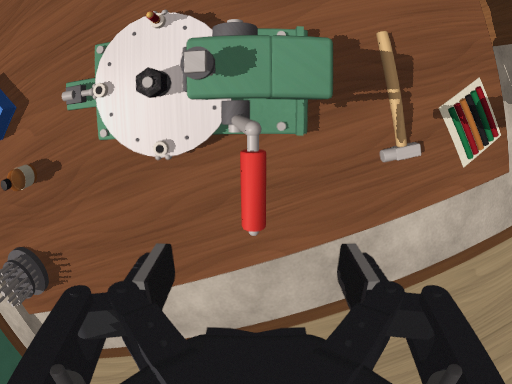

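```bash
python3 - <<'E'
from h import *
for zz in(.1,.098,.095,.093):print(zz,"g",proj('scene',pw(.118,0,zz)),"r",proj('scene',pw(0,.118,zz)))
E
python3 - <<'E'
import cv2,numpy as np
b=cv2.imread('pics/scene20.png');z=lambda y,x:cv2.resize(b[y:y+24,x:x+16],None,fx=20,fy=20,interpolation=cv2.INTER_NEAREST)
cv2.imwrite('pics/s21.png',np.hstack([z(188,254),z(217,274)]))
E
```

```text
0.1 g [281.8825 221.8793] r [262.671  193.3286]
0.098 g [281.842  222.3821] r [262.6482 193.8091]
0.095 g [281.7813 223.1349] r [262.6142 194.5285]
0.093 g [281.7409 223.6357] r [262.5916 195.0072]
```

View pics/s21.png

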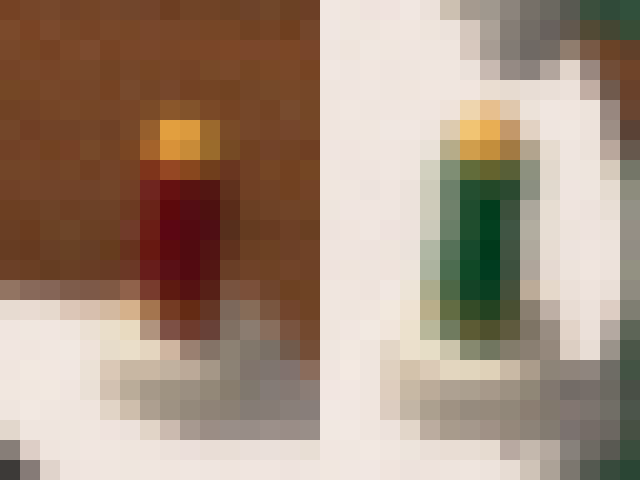

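```bash
python3 - <<'E'
from h import *
st()
im=cv2.imread('pics/w20.png');cv2.imwrite('pics/w20z.png',cv2.resize(im[60:120,50:130],None,fx=10,fy=10,interpolation=cv2.INTER_CUBIC))
b,n,m,r=[wz(*p)[:2] for p in((86,94,.036),(101,90.5,.046),(162,149,.046),(158,20,.046))]
f=lambda d:np.degrees(np.arctan2(d[1],d[0]))
c=(m+r)/2
print(b,n,m,r,c,"ball az",f(b-c),"nest az",f(n-c),"m-r az",f(r-m))
E
```

```text
clk 22.0 pos [0.6891 0.1303 0.444 ] x [ 0.0019  0.0001 -1.    ] camaz 161.3380684746515 F [-0.2831  0.0102 -0.0024] tq [0.0184 0.0175 0.017 ] w 0.08486613865533507 j [  5.0694  24.158   54.7126  -0.0054 101.0183 -66.2698]
[ 0.4755 -0.1508] [ 0.4868 -0.1109] [ 0.6377 -0.0347] [0.4096 0.0393] [0.5236 0.0023] ball az -107.4350369906414 nest az -107.99976604724056 m-r az 162.0256904759526
```

View pics/w20z.png

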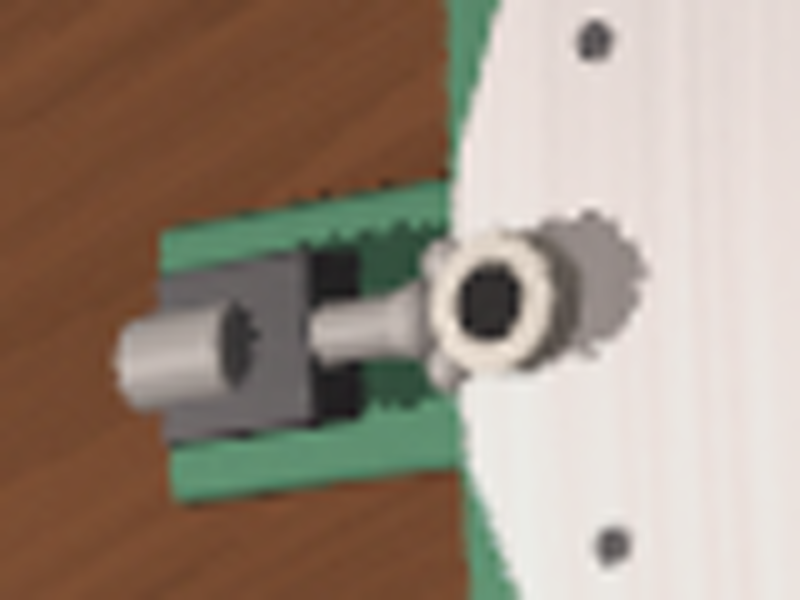

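The ball sits between the two rim pins, and its bearing agrees with the nest's to 0.6°. I'm handing in.

```bash
python3 -c "
from cell import arm
print(arm.job_done())"
```

```text
the job is handed in; nothing more can be done
None
```

The finial is pressed home, the lever is back up at its rest, and the job was handed in at about 22 s on the robot's clock.

**Dial:** I turned it about 138° clockwise by the hub in two grasps. After I let go, the picture showed the ball seated between the two rim pins. The ball and nest bearings from the dial's axis agreed to about 0.6°.

**Press:** I pulled the lever until the force at the handle rose from about 14 N to 26 N, which I took as the firm stop. The green cap now shows the same height of brass as the finished wine-red one, and the finial's image dropped by about 7 mm (±2 mm).

**Lever:** I eased it back in the grip all the way to its stop, then opened the fingers and lifted clear. Before and after pictures show the same rest position, and the wrist force was close to zero.

**What disagreed:**
- The lever angle at the stop came out at about 1.2 rad from the gripper position. The scene picture gave about 1.2 rad too, against the stated 1.1 rad.
- The rise in force was gradual rather than sharp.
- The ram's travel in the picture was 23.5 mm (±1 mm), against the 22 mm expected.

I never steered the gripper near the cap or finial. The bench items visible in the last pictures look undisturbed, though I did not measure them.

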